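# Close the toggle clamp of a cell compression jig

## Robot

A 6-joint arm with a two-finger parallel gripper is mounted at the origin on the work surface. World frame = base frame: x ahead of the robot, y to its left, z up, the work surface at z = 0. Lengths are in mm, angles in rad, forces in N, time in s.
With the tool pointing down it reaches from about 400 to 925 mm from the base axis. Payload 12.5 kg.
Tool frame: the origin (TCP) lies midway between the tips of the shut fingers; the grasp point (between the pads) lies 19 mm behind it (env.pinch_z is the z of the grasp point in the tool frame, in mm); z points along the fingers, y is the line along which they close (so a half turn about z gives the same grasp; the last joint's range is limited). The gripper opens to 95 mm and grips with 3 to 60 N. Pads are 20 mm wide; open, the fingers measure 119 mm over their backs; the gripper's body (75 mm by 180 mm) begins 59 mm behind the grasp point.
Start: joints at [-1.322, 0.491, 1.559, -0, 1.092, -0.106], TCP at [217.15, -586.082, 214.661] pointing down, gripper open.
Joint ranges: [-3.1, 3.1], [-0.84, 2.19], [0.05, 2.79], [-1.13, 4.28], [0.06, 2.93], [-2.69, 2.69]. Speed limits (rad/s): [2.22, 2.22, 2.79, 3.14, 3.14, 3.14].

## Interface

Orientations are given as [roll, pitch, yaw] about the fixed x, y, z axes, in that order (R = Rz(yaw) Ry(pitch) Rx(roll)).
In Python, from cell import env, eyes gives the robot as it stands.
- The arm moves only by the shell command python3 -m inch 'ROWS'. ROWS is JSON, a list of rows, each a list of 3 entries, a list of its own where there are three numbers: the shift along the tool's x, y, z in units of 60 mm (1.0 is 60 mm), then the turn about the tool's z in units of 5 degrees (1.0 is 5 degrees), then the closure, from -1 (fully open) to 1 (shut). In form: [[[tx, ty, tz], turn, claw], ...]. A call has exactly 10 rows; each row shifts and turns the commanded pose from where the row before left it, along the tool's axes as they then stand; what a row does not reach is not made up. A row lasts 1/8 s, in which the tool goes at most 62.5 mm and 10.7 degrees, less where a joint would pass 70% of its speed; a pose out of reach is approached as far as the arm can. A call is refused whole if a number of a shift passes 1 or a number of a turn 1, either way. A call with a gripper value outside its range is refused whole. The fingers move at their own pace and stop on an object; the grip force is fixed at half the most. Time passes only in rows, so rows that do not move let the fingers close, or fill a call up. It gives the time, the measured TCP pose, the force, the opening and the grip force at its end, in the units of the state.
- env.state(): the state, without advancing time (a new reading comes with each control period).
- eyes.read_camera(name): name is "scene" or "top"; returns a dict with "pixels" (384x512x3 uint8, red, green, blue), "fx", "fy", "cx", "cy" (pixels), "distortion" ([k1, k2, p1, p2, k3] as OpenCV has them; the pictures are not rectified), "extrinsics" (4x4, takes a point from world to camera coordinates). Camera axes: x right, y down, z forward; pixel columns grow to the right and rows downward; lengths in mm; the calibration is good to about 2 mm. A picture is of the moment at which its call begins. There is no depth.
- env.job_done(): hands the job in; it is judged then, once.
Trained networks look in a picture, given as the dict that the camera call returned (one of the last four; its "shot" number tells which), for a name from the list of things; names that differ only in an ending like _2 or _b are one class to them, and where a whole thing is asked for, a point or a joint stands for the part that bears it (a point fixed in the world has none). Each returns a list of dicts, best first, with "score" (0 to 1); they miss things now and then, are a little off and sometimes report something else, mostly with a low value. They report only what shows in the picture. A call takes as long as a camera call.
- eyes.boxes_of(name, picture): "centre" ([row, column] in pixels, amid what is visible of it).
- eyes.cut_out(name, picture): "mask" (384x512 bool, what is visible of it) and "centre" ([row, column] in pixels, amid what is visible of it).
- eyes.spot_point(name, picture): "centre" ([row, column] in pixels: a listed point, or the origin of a listed thing).
The state is a dict: "t": time; "joints": joint angles; "qvel": joint speeds; "tau": joint torques, N m; "eef_pos": TCP position; "tcp_rot": TCP orientation; "ft_force": force on the tool from outside, world axes, zero at the start; "moment": the same for the moment, N m; "opening": opening from 0.0 (shut) to 1.0 (fully open); "grip_force": force on a finger pad.
Only numpy, scipy, OpenCV 4.12 (cv2) and the standard library are available. Lean on these libraries where they do the work, as an engineer would, in place of code of your own. Each camera call takes 0.05 s, during which the arm holds its last target. There are 200 camera calls.

## Task

The two battery cells in the compression jig are not clamped yet. Hook the toggle clamp's U-bolt over the keeper on the pressure plate, feeling for the seat instead of forcing the bar down on the keeper, then press the lever over centre until it lies fully home, gently and without leaning hard on it, and let go. Leave the other things on the bench where they are.

Things in the scene. Friction and masses are not known exactly. Their poses are not given: they have to be found in the camera images.
- jig: Cell compression jig, fixed to the bench. Aluminium base 270x180x12 mm, origin under its centre, z up, y across, x = the way the lever folds down. Along x (mm): upright pressure plate -83 to -71 with a flange that carries the keeper; foam and two blue cells -71 to 10 (terminal studs at y +-45, to z 117); grey end block 10 to 75 (top z 104) with the toggle clamp.
- keeper_mid (a point): Mean seat of the crossbar: jig x -87, y 0, z 130 mm; axes as the jig's. The real seat centre is x = E, with E within +-8 mm of this x: the keeper is screwed on anywhere in that range. E is not measured; see or feel it: slide the bar +x lightly over the rear stops until it sinks into the gap. Over 12 N between bar and keeper outside the seat is forcing.
- keeper_floor (a point): Jig x -87, y 0, z 109 mm: the keeper's base between its two claws, at y 25 to 34 and -34 to -25 mm. Claw section, x from E, jig z (mm): seat floor z 126; horn and lip block x 0 to 10, top z 150; under the lip (underside z 136.5) the seat reaches to x +4; rear stop x -30 to -9.5, flat top z 136. The bar drops through the 9.5 mm gap, then draws +x under the lips.
- lever (a joint): Lever angle, rad: 0 = home, level along jig +x on its stop; 1.57 upright; 2.5 limit, leaning over the keeper. Black handle 22 mm wide, 12 thick, 22 to 88 mm from the pivot. Friction 0.05 N m holds it when unloaded. Bail hooked: pressing 70 mm out takes 2 to 15 N, most at 0.9 to 0.4 rad, none at dead centre 0.1; below that it pulls shut: press it on to its stop. Over 25 N is too hard.
- bail (a joint): U-bolt (bail) angle relative to the lever, rad; angle above level toward jig -x = bail - lever. Its pin is 20 mm from the pivot, at angle (lever - 0.1) above jig +x; two 5 mm legs at y +-39 mm run 125 mm from pin to crossbar. Friction 0.034 N m holds it where left, so it lifts as the lever comes down unless drawn under the lips. Moving the crossbar turns the lever too.
- crossbar (a point): Centre of the U-bolt's crossbar: round steel sleeve, 8 mm diameter, 60 mm long, along jig y. Can be pinched from above with the fingers closing along jig x, also between the claws. Starts raised, 55 to 130 mm above its seat. When seated its centre is 130 mm above the jig's underside.
- pivot (a point): Lever pivot, mid-width: jig x 30, y 0, z 134 mm. Turns with the lever; its x axis points along the handle.
- lever_end (a point): Free end of the lever handle, on its centre line, 88 mm from the pivot.
- plate (a joint): Travel of pressure plate and keeper toward the cells (jig +x), m: 0 at the start. Drawn in 4 to 20 mm by the closed clamp; the foam pushes back with 6 N plus 4 N per mm.
- spare_cell: Bystander: blue cell 27x130x92 mm, standing by the jig's -y side; origin under its centre.
- busbar: Bystander: copper bar 20x90x4 mm lying on the jig's base, at its +x end; origin under its centre.
- meter: Bystander: orange hand meter 165x80x34 mm; origin under its centre.
- driver: Bystander: screwdriver lying on the bench.
- spanner: Bystander: spanner lying on the bench.
- tape: Bystander: roll of yellow tape, 100 mm across, 24 high.
- nut_cup: Bystander: grey cup with nuts, 76 mm across, 40 high.
- shim: Bystander: white plastic sheet 130x92x6 mm.

How it is judged:
By the outcome, as a careful person would: the job done as asked, in the order asked, and still so for the second after the job is handed in, with the robot touching nothing.
It also fails if it takes over 72 s, if anything falls off the work surface, if the arm or the gripper's body presses on something with over 40 N, if the wrist force passes 120 N, or if a joint passes its speed limit or range.

## Working session

There is one attempt and no reset: what is moved stays moved. The work goes in short steps, Python scripts to look and compute and a shell command to move; the robot and the scene stay as the last step left them, time stands still between calls to the robot, and variables do not carry over. Pictures are saved under pics/ and viewed, at most 10 in all, crops included, and the job is handed in when it is done.

```bash
ls; mkdir -p pics; cat > h.py <<'E'
import numpy as np, cv2
from cell import env, eyes
def shot(n,save=None):
    p=eyes.read_camera(n)
    if save: cv2.imwrite('pics/'+save,cv2.cvtColor(p['pixels'],cv2.COLOR_RGB2BGR))
    return p
def cam(p):
    K=np.array([[p['fx'],0,p['cx']],[0,p['fy'],p['cy']],[0,0,1.]]);return K,np.array(p['distortion'],float),np.array(p['extrinsics'])
def ray(p,rc):
    K,d,T=cam(p);u=cv2.undistortPoints(np.array([[[rc[1],rc[0]]]],float),K,d)[0,0]
    R=T[:3,:3];o=-R.T@T[:3,3];v=R.T@np.array([u[0],u[1],1]);return o,v/np.linalg.norm(v)
def tri(rs):
    A=0;b=0
    for o,v in rs:
        P=np.eye(3)-np.outer(v,v);A=A+P;b=b+P@o
    x=np.linalg.solve(A,b);return x,[round(float(np.linalg.norm((np.eye(3)-np.outer(v,v))@(x-o))),1) for o,v in rs]
def proj(p,X):
    K,d,T=cam(p);r=cv2.projectPoints(np.array(X,float).reshape(-1,1,3),cv2.Rodrigues(T[:3,:3])[0],T[:3,3],K,d)[0][:,0];return r[:,::-1]
E
python3 - <<'E'
from h import *
a=shot('scene','s0.png');b=shot('top','t0.png')
np.set_printoptions(precision=1,suppress=True)
for n in ['jig','keeper_mid','keeper_floor','crossbar','pivot','lever_end','spare_cell','busbar','meter']:
    x=eyes.spot_point(n,a);y=eyes.spot_point(n,b)
    print(n,[(np.array(q['centre']),round(q['score'],2)) for q in x[:2]],[(np.array(q['centre']),round(q['score'],2)) for q in y[:2]])
    if x and y: print('   ',*tri([ray(a,x[0]['centre']),ray(b,y[0]['centre'])]))
print(env.state(),env.pinch_z)
for p in(a,b):print(cam(p)[2])
E
```

```text
pics
jig [(array([176.5, 141.1]), 0.7), (array([241.5, 257. ]), 0.55)] [(array([180., 237.]), 0.81)]
    [620.5 -54.6 310. ] [146.1, 146.1]
keeper_mid [(array([200.9, 226.8]), 0.8), (array([143.1, 228. ]), 0.67)] [(array([170.6, 263.6]), 0.65), (array([131.3, 372. ]), 0.38)]
    [561.1 -35.9 131.7] [3.9, 3.9]
keeper_floor [(array([210.8, 229.3]), 0.62)] [(array([170.7, 261.6]), 0.55), (array([162.8, 125.7]), 0.21)]
    [565.6 -29.   97.2] [2.1, 2.1]
crossbar [(array([181.7, 227.9]), 0.7)] [(array([165.4, 263.6]), 0.54)]
    [559.8 -31.6 212.2] [0.1, 0.1]
pivot [(array([214.2, 267.6]), 0.79), (array([182.3, 225. ]), 0.23)] [(array([171.8, 222.1]), 0.56)]
    [552.7  87.3 147.3] [1.0, 1.0]
lever_end [(array([192.9, 257.4]), 0.6)] [(array([165.9, 231.2]), 0.93), (array([132.1, 368.5]), 0.21)]
    [556.6  57.7 219. ] [1.6, 1.6]
spare_cell [(array([286.2, 244.2]), 0.76)] [(array([134.6, 221.3]), 0.96), (array([159.7, 122.4]), 0.32)]
    [698.7 103.4  -3.2] [2.1, 2.1]
busbar [(array([260. , 290.8]), 0.45)] [(array([177.7, 199.2]), 0.6)]
    [558.6 171.    0.2] [0.1, 0.1]
meter [(array([245.5, 392. ]), 0.59), (array([176.1, 141.1]), 0.37)] [(array([239.2, 127.1]), 0.85)]
    [362.9 395.7   7.8] [0.5, 0.5]
{'t': 1.0, 'joints': array([-1.3,  0.5,  1.6,  0. ,  1.1, -0.1]), 'qvel': array([-0., -0., -0., -0.,  0., -0.]), 'tau': array([ -0. , -61.2, -25.8,   0.1,   0. ,  -0. ]), 'eef_pos': array([ 217.1, -586.1,  214.7]), 'tcp_rot': array([3.1, 0. , 0.4]), 'ft_force': array([0.7, 0.6, 0.1]), 'moment': array([-0., -0.,  0.]), 'grip_force': 0.0, 'opening': 1.0020888418955638} -18.8
[[  -0.5    0.8   -0.   263.3]
 [   0.6    0.4   -0.7 -233.6]
 [  -0.5   -0.4   -0.8 1557.2]
 [   0.     0.     0.     1. ]]
[[  -0.    -1.     0.   -17.5]
 [  -1.     0.    -0.1  493. ]
 [   0.1   -0.    -1.  1397.2]
 [   0.     0.     0.     1. ]]
```

```bash
python3 - <<'E'
import cv2
a=cv2.imread('pics/s0.png');b=cv2.imread('pics/t0.png')
A=cv2.resize(a[120:320,140:340],(600,600),interpolation=cv2.INTER_CUBIC);cv2.imwrite('pics/s0c.png',A)
cv2.imwrite('pics/t0c.png',cv2.resize(b[110:240,170:320],(750,650),interpolation=cv2.INTER_CUBIC)[:600])
E
```

```text
(no output)
```

View pics/s0c.png

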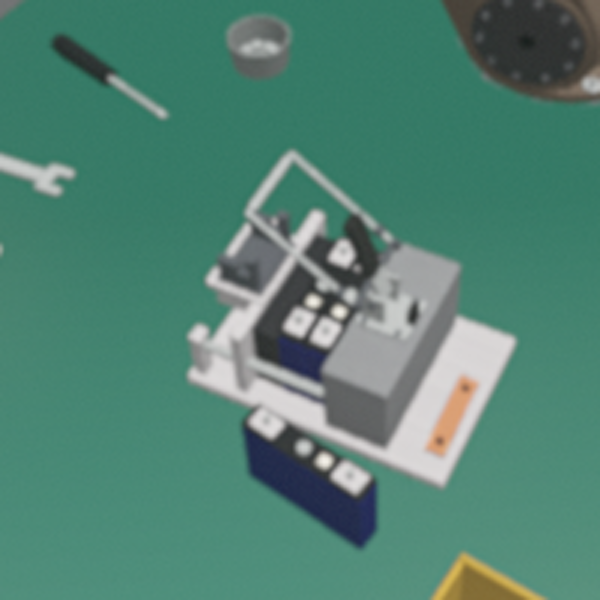

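View pics/t0c.png

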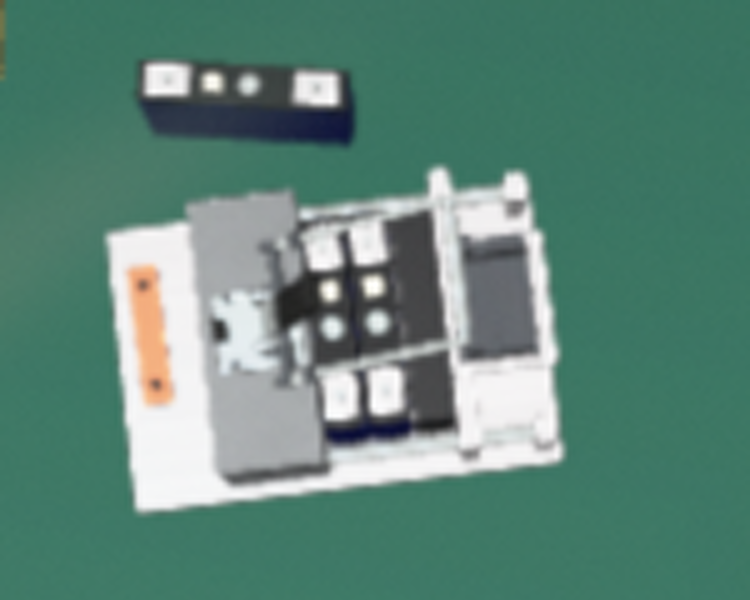

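Seen: the jig lies with its +x along about world +y. The pressure plate and keeper are on the right of the top view, the U-bolt is raised over the keeper (scene crop corners about (250,212) and (292,153)), and the lever leans toward the keeper. Next I fit the jig pose from the base corners and the network points.

```bash
cat > fit.py <<'E'
from h import *
from scipy.optimize import least_squares
np.set_printoptions(precision=2,suppress=True)
a=shot('scene');b=shot('top')
T=lambda c,r:(110+r/5,170+c/5)
S=lambda c,r:(120+r/3,140+c/3)
obs=[(b,T(560,458),(-135,90,12)),(b,T(138,512),(135,90,12)),(b,T(107,232),(135,-90,12)),(a,S(443,485),(135,-90,6)),(a,S(517,340),(135,90,12)),(a,S(188,376),(-135,-90,6))]
for n,X in [('keeper_floor',(-87,0,109)),('pivot',(30,0,134))]:
    for p in(a,b):
        q=eyes.spot_point(n,p)
        if q: obs.append((p,q[0]['centre'],X))
def W(s,X):
    c,sn=np.cos(s[2]),np.sin(s[2]);return np.array([s[0]+c*X[0]-sn*X[1],s[1]+sn*X[0]+c*X[1],X[2]])
f=lambda s:np.concatenate([(proj(p,W(s,X))[0]-np.array(o)) for p,o,X in obs])
r=least_squares(f,[558,55,1.7],loss='soft_l1');print(r.x);print(f(r.x).reshape(-1,2))
c=[eyes.spot_point('crossbar',p)[0]['centre'] for p in(a,b)]
X,e=tri([ray(a,c[0]),ray(b,c[1])])
l=[eyes.spot_point('lever_end',p)[0]['centre'] for p in(a,b)]
Y,e2=tri([ray(a,l[0]),ray(b,l[1])])
s=r.x;Ri=np.array([[np.cos(s[2]),np.sin(s[2]),0],[-np.sin(s[2]),np.cos(s[2]),0],[0,0,1]])
J=lambda X:Ri@(X-[s[0],s[1],0])
print('bar',X,J(X),e,'lev',Y,J(Y),e2)
# fit lever,bail from 4 image pts
def bar(L,be):
    pin=np.array([30+20*np.cos(L-.1),0,134+20*np.sin(L-.1)]);return pin+125*np.array([-np.cos(be),0,np.sin(be)])
end=lambda L:np.array([30+88*np.cos(L),0,134+88*np.sin(L)])
g=lambda v:np.concatenate([proj(p,W(s,bar(*v)))[0]-c[i] for i,p in enumerate((a,b))]+[proj(p,W(s,end(v[0])))[0]-l[i] for i,p in enumerate((a,b))])
q=least_squares(g,[1.95,.5]);print(q.x,g(q.x),bar(*q.x),W(s,bar(*q.x)))
np.save('jig.npy',s)
# rectified-ish crops of keeper with predicted markers
img=b['pixels'][...,::-1].copy()
cv2.imwrite('pics/kt.png',cv2.resize(img[130:215,235:295],(420,595),interpolation=cv2.INTER_CUBIC))
for E in(-95,-87,-79):
    print(E,'horn far edge/stop rear edge top px',proj(b,[W(s,(E,29,150)),W(s,(E+10,29,150)),W(s,(E-9.5,29,136)),W(s,(E-30,29,136))]).ravel())
E
python3 fit.py
```

```text
[554.08  55.23   1.69]
[[-0.22 -0.71]
 [-0.52 -1.67]
 [-0.53 -1.54]
 [ 0.26 -0.25]
 [-1.13 -0.55]
 [ 0.67 -0.27]
 [-3.16 -1.51]
 [-0.09  2.45]
 [-1.46  0.24]
 [ 1.67 -1.76]]
bar [567.58 -28.5  222.83] [-84.75  -3.34 222.83] [1.5, 1.5] lev [558.89  55.23 221.28] [ -0.58  -4.78 221.28] [6.5, 6.5]
[1.94 0.52] [ 1.15  1.8   1.41  0.14 -0.21 -2.06  3.24 -1.36] [-83.5    0.   215.87] [564.11 -27.66 215.87]
-95 horn far edge/stop rear edge top px [177.23 267.16 177.65 263.68 177.56 270.32 176.7  277.36]
-87 horn far edge/stop rear edge top px [177.56 264.38 177.99 260.9  177.89 267.57 177.04 274.62]
-79 horn far edge/stop rear edge top px [177.9  261.6  178.33 258.12 178.23 264.82 177.37 271.87]
```

View pics/kt.png

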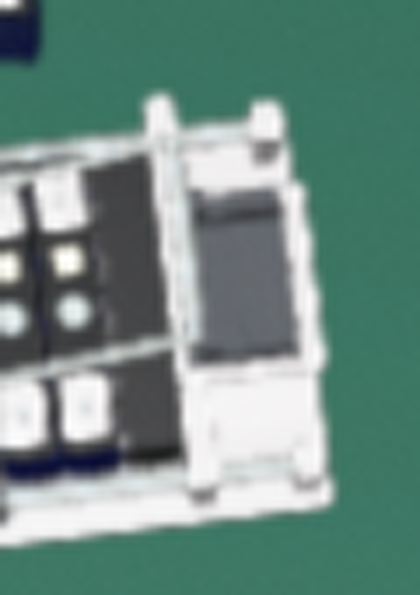

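The crop shows the dark keeper spanning cols 195–295 and the bar lying over its left edge, which suggests E is around -91. The networks' noise changes from shot to shot, so I average several.

```bash
cat > avg.py <<'E'
from h import *
from scipy.optimize import least_squares
np.set_printoptions(precision=2,suppress=True)
N={'keeper_floor':(-87,0,109),'keeper_mid':(-87,0,130),'pivot':(30,0,134),'crossbar':None,'lever_end':None}
D={(n,c):[] for n in N for c in('scene','top')}
for k in range(8):
    for c in('scene','top'):
        p=shot(c)
        if c=='scene':a=p
        else:b=p
        for n in N:
            q=eyes.spot_point(n,p)
            if q:D[n,c].append(q[0]['centre'])
M={k:np.median(v,axis=0) for k,v in D.items() if v}
for n in N: print(n,*tri([ray(a,M[n,'scene']),ray(b,M[n,'top'])]),np.std(D[n,'scene'],axis=0),np.std(D[n,'top'],axis=0))
T=lambda c,r:(110+r/5,170+c/5)
S=lambda c,r:(120+r/3,140+c/3)
obs=[(b,T(560,458),(-135,90,12)),(b,T(138,512),(135,90,12)),(b,T(107,232),(135,-90,12)),(a,S(443,485),(135,-90,6)),(a,S(517,340),(135,90,12)),(a,S(188,376),(-135,-90,6))]
for n,X in N.items():
    if X: obs+=[(a,M[n,'scene'],X),(b,M[n,'top'],X)]
def W(s,X):
    c,sn=np.cos(s[2]),np.sin(s[2]);return np.array([s[0]+c*X[0]-sn*X[1],s[1]+sn*X[0]+c*X[1],X[2]])
f=lambda s:np.concatenate([(proj(p,W(s,X))[0]-np.array(o)) for p,o,X in obs])
r=least_squares(f,[558,55,1.7],loss='soft_l1');s=r.x;print(s,f(s).reshape(-1,2))
np.save('jig.npy',s)
def bar(L,be):
    pin=np.array([30+20*np.cos(L-.1),0,134+20*np.sin(L-.1)]);return pin+125*np.array([-np.cos(be),0,np.sin(be)])
end=lambda L:np.array([30+88*np.cos(L),0,134+88*np.sin(L)])
g=lambda v:np.concatenate([proj(p,W(s,bar(*v)))[0]-M['crossbar',n] for n,p in(('scene',a),('top',b))]+[proj(p,W(s,end(v[0])))[0]-M['lever_end',n] for n,p in(('scene',a),('top',b))])
q=least_squares(g,[1.95,.5]);print(q.x,g(q.x),bar(*q.x),W(s,bar(*q.x)))
E
python3 avg.py
```

```text
keeper_floor [565.68 -28.86 108.62] [0.8, 0.8] [1.13 1.68] [1.49 1.01]
keeper_mid [564.48 -27.63 139.36] [1.7, 1.7] [2.   1.01] [1.32 0.52]
pivot [549.45  83.13 128.62] [1.8, 1.8] [1.78 1.31] [1.17 1.26]
crossbar [564.87 -24.55 225.36] [0.7, 0.7] [20.08  9.43] [0.43 1.59]
lever_end [554.59  55.69 218.28] [3.1, 3.1] [16.91  1.18] [1.86 0.67]
[553.43  55.33   1.69] [[-0.06 -0.72]
 [-0.28 -1.67]
 [-0.29 -1.6 ]
 [ 0.08 -0.05]
 [-1.3  -0.43]
 [ 0.57 -0.1 ]
 [-0.82 -0.56]
 [ 0.7   0.51]
 [ 1.51 -1.28]
 [ 1.05  0.65]
 [-0.86 -0.09]
 [-0.1  -1.34]]
[1.92 0.57] [ 0.73  0.37  1.07 -0.43 -0.01 -1.12  1.11 -0.76] [-79.94   0.   221.2 ] [563.11 -24.02 221.2 ]
```

```bash
cat > n.py <<'E'
from h import *
import sys
s=np.load('jig.npy');st=env.state();c,sn=np.cos(s[2]),np.sin(s[2])
R=np.array([[c,sn,0],[-sn,c,0],[0,0,1]])
p=np.array(st['eef_pos']);j=R@(p-[s[0],s[1],0]);F=R@np.array(st['ft_force'])
yaw=st['tcp_rot'][2];want=s[2]-np.pi/2
np.set_printoptions(precision=2,suppress=True)
print('t',round(st['t'],2),'jigTCP',j,'Fjig',F,'open',round(st['opening'],3),'grip',round(st['grip_force'],1),'rpy',np.array(st['tcp_rot']),'turn units',np.degrees(yaw-want)/5)
if len(sys.argv)>3:
    d=np.array([float(x) for x in sys.argv[1:4]])-j
    print('shift units',np.array([-d[1],-d[0],-d[2]])/60)
E
python3 n.py -80 0 330
```

```text
t 6.3 jigTCP [-596.    411.46  214.67] Fjig [ 0.45 -0.38 -0.69] open 0.999 grip 0.0 rpy [3.14 0.   0.35] turn units 2.6753019609203132
shift units [ 6.86 -8.6  -1.92]
```

```bash
python3 -m inch '[[[0,0,-0.64],0.9,-1],[[0,0,-0.64],0.9,-1],[[0,0,-0.64],0.875,-0.5],[[0.5,-0.6,0],0,0],[[0.5,-0.6,0],0,0],[[0.5,-0.6,0],0,0],[[0.5,-0.6,0],0,0],[[0.5,-0.6,0],0,0],[[0.5,-0.6,0],0,0],[[0.5,-0.6,0],0,0]]' && python3 n.py -80 0 330
```

```text
t: 7.55
eef_pos: [395.7, -309.2, 330.0]
tcp_rot: [3.141, -0.0, 0.121]
ft_force: [-0.2, -0.9, 0.3]
opening: 0.5
grip_force: 0.0
t 7.55 jigTCP [-342.72  200.67  330.03] Fjig [-0.84  0.28  0.34] open 0.5 grip 0.0 rpy [ 3.14 -0.    0.12] turn units -0.001751333552173805
shift units [ 3.34 -4.38  0.  ]
```

```bash
python3 -m inch '[[[0.42,-0.55,0],0,0],[[0.42,-0.55,0],0,0],[[0.42,-0.55,0],0,0],[[0.42,-0.55,0],0,0],[[0.42,-0.55,0],0,0],[[0.42,-0.55,0],0,0],[[0.42,-0.55,0],0,0],[[0.4,-0.53,0],0,0],[[0,0,0.5],0,0],[[0,0,0.5],0,0]]' && python3 n.py -80 0 212; python3 - <<'E'
from h import *
a=shot('scene','s1.png');b=shot('top','t1.png')
for p,n in((a,'scene'),(b,'top')):
    print(n,[(np.round(q['centre'],1),round(q['score'],2)) for q in eyes.spot_point('crossbar',p)[:2]],proj(p,env.state()['eef_pos']))
A=a['pixels'][130:230,180:280,::-1];cv2.imwrite('pics/s1c.png',cv2.resize(A,(600,600),interpolation=cv2.INTER_CUBIC))
E
```

```text
t: 8.8
eef_pos: [562.3, -24.8, 269.1]
tcp_rot: [3.141, -0.001, 0.122]
ft_force: [0.3, 0.9, -0.7]
opening: 0.5
grip_force: 0.0
t 8.8 jigTCP [-80.58   0.85 269.11] Fjig [ 0.89 -0.46 -0.74] open 0.5 grip 0.0 rpy [ 3.14 -0.    0.12] turn units 0.01268462784629199
shift units [ 0.01 -0.01  0.95]
scene [(array([191.1, 259.6]), 0.6), (array([182., 230.]), 0.48)] [[167.87958311 227.90210065]]
top [] [[160.47365528 261.49872788]]
```

View pics/s1c.png

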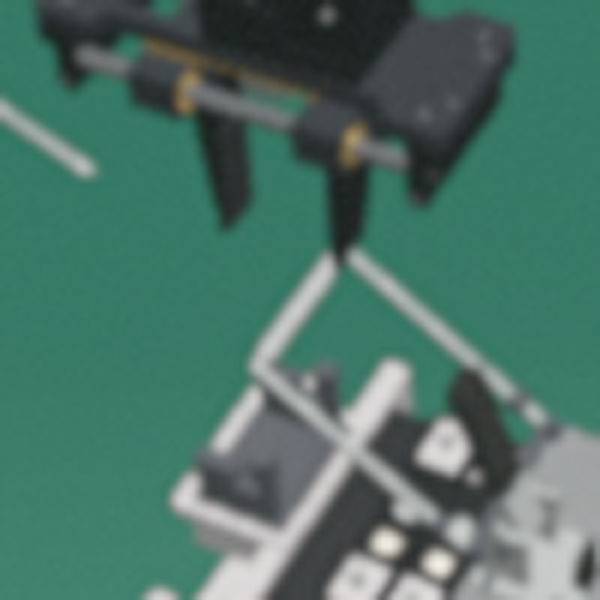

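The crop shows the gripper above the bar, with the bar's corners at crop (258,365) and (342,250). The bar's middle is therefore near image (181.3, 230). The gripper body spans jig x. I check this against the jig's mid-plane.

```bash
python3 - <<'E'
from h import *
s=np.load('jig.npy');c,sn=np.cos(s[2]),np.sin(s[2]);R=np.array([[c,sn,0],[-sn,c,0],[0,0,1]])
a=shot('scene')
for rc in((181.3,230),(130+365/6,180+258/6),(130+250/6,180+342/6)):
  for y in(-39,0,39):
    o,v=ray(a,rc);o=R@(o-[s[0],s[1],0]);v=R@v;k=(y-o[1])/v[1];print(rc,y,o+k*v)
E
```

```text
(181.3, 230) -39 [-52.80177811 -39.         271.71473752]
(181.3, 230) 0 [-7.75490919e+01  1.13686838e-13  2.22217697e+02]
(181.3, 230) 39 [-102.29640574   39.          172.72065655]
(190.83333333333334, 223.0) -39 [-76.42772847 -39.         224.99447399]
(190.83333333333334, 223.0) 0 [-102.73318467    0.          172.41621045]
(190.83333333333334, 223.0) 39 [-129.03864087   39.          119.83794692]
(171.66666666666666, 237.0) -39 [-30.96518284 -39.         315.21486758]
(171.66666666666666, 237.0) 0 [-54.27236308   0.         268.58668085]
(171.66666666666666, 237.0) 39 [-77.57954331  39.         221.95849411]
```

```bash
python3 -m inch '[[[0,-0.04,0.3],0,0],[[0,0,0.3],0,0],[[0,0,0.2],0,0],[[0,0,0.15],0,0],[[0,0,0],0,0.3],[[0,0,0],0,0.5],[[0,0,0],0,0.7],[[0,0,0],0,0.85],[[0,0,0],0,1],[[0,0,0],0,1]]' && python3 n.py -80 0 212
```

```text
t: 10.3
eef_pos: [562.1, -23.3, 213.0]
tcp_rot: [3.141, -0.0, 0.121]
ft_force: [0.3, -3.1, 2.1]
opening: 0.077
grip_force: 30.0
t 10.3 jigTCP [-79.08   0.96 213.02] Fjig [-3.08  0.03  2.08] open 0.077 grip 30.0 rpy [ 3.14 -0.    0.12] turn units -0.0004300672492848624
shift units [0.02 0.02 0.02]
```

```bash
python3 -m inch '[[[0,0.054,0.15],0,1],[[0,0.054,0.15],0,1],[[0,0.054,0.15],0,1],[[0,0.054,0.15],0,1],[[0,0.054,0.15],0,1],[[0,0.054,0.15],0,1],[[0,0.054,0.15],0,1],[[0,0.054,0.15],0,1],[[0,0,0],0,1],[[0,0,0],0,1]]' && python3 n.py -105 0 131
```

```text
t: 11.55
eef_pos: [565.0, -48.6, 140.9]
tcp_rot: [-3.142, 0.0, 0.121]
ft_force: [-0.0, 2.7, 0.6]
opening: 0.072
grip_force: 30.0
t 11.55 jigTCP [-104.57    1.09  140.86] Fjig [ 2.7  -0.32  0.63] open 0.072 grip 30.0 rpy [-3.14  0.    0.12] turn units 0.0009885368351948325
shift units [0.02 0.01 0.16]
```

```bash
python3 -m inch '[[[0,0,0.015],0,1],[[0,0,0.015],0,1],[[0,0,0.015],0,1],[[0,0,0.015],0,1],[[0,0,0.01],0,1],[[0,0,0.01],0,1],[[0,0,0.01],0,1],[[0,0,0],0,1],[[0,0,0],0,1],[[0,0,0],0,1]]' && python3 n.py -105 0 131;  python3 - <<'E'
from h import *
a=shot('scene')
A=a['pixels'][150:250,180:280,::-1];cv2.imwrite('pics/s2c.png',cv2.resize(A,(600,600),interpolation=cv2.INTER_CUBIC))
E
```

```text
t: 12.8
eef_pos: [565.1, -48.9, 135.4]
tcp_rot: [3.141, -0.0, 0.121]
ft_force: [0.0, -4.1, 0.7]
opening: 0.073
grip_force: 30.0
t 12.8 jigTCP [-104.86    1.03  135.44] Fjig [-4.1   0.49  0.65] open 0.073 grip 30.0 rpy [ 3.14 -0.    0.12] turn units -0.0002114126501181222
shift units [0.02 0.   0.07]
```

View pics/s2c.png

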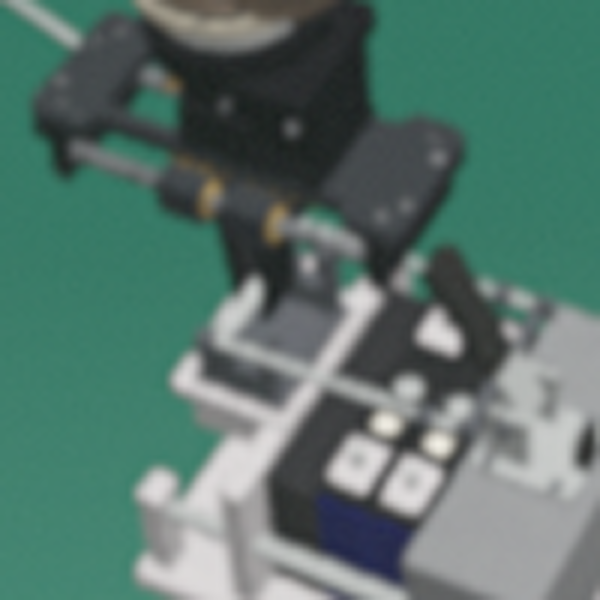

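The picture shows the bar gripped and resting back over the keeper's rear stops (crop about (230,335)), with the lever clear of the gripper body. I go on lowering gently.

```bash
python3 -m inch '[[[0,0,0.007],0,1],[[0,0,0.007],0,1],[[0,0,0.006],0,1],[[0,0,0.006],0,1],[[0,0,0.006],0,1],[[0,0,0.006],0,1],[[0,0,0.006],0,1],[[0,0,0],0,1],[[0,0,0],0,1],[[0,0,0],0,1]]' && python3 n.py -105 0 131
```

```text
t: 14.1
eef_pos: [565.1, -48.7, 132.8]
tcp_rot: [3.142, -0.0, 0.121]
ft_force: [0.9, -5.5, 1.0]
opening: 0.073
grip_force: 30.0
t 14.1 jigTCP [-104.72    1.03  132.76] Fjig [-5.55 -0.22  0.96] open 0.073 grip 30.0 rpy [ 3.14 -0.    0.12] turn units -0.0006259485288489634
shift units [0.02 0.   0.03]
```

```bash
python3 -m inch '[[[0,0,0.006],0,1],[[0,0,0.006],0,1],[[0,0,0.006],0,1],[[0,0,0.006],0,1],[[0,0,0],0,1],[[0,0,0],0,1],[[0,0,0],0,1],[[0,0,0],0,1],[[0,0,0],0,1],[[0,0,0],0,1]]' && python3 n.py -105 0 131
```

```text
t: 15.35
eef_pos: [565.0, -48.7, 131.3]
tcp_rot: [3.142, 0.0, 0.121]
ft_force: [-1.2, -3.8, 2.0]
opening: 0.071
grip_force: 30.0
t 15.35 jigTCP [-104.66    1.11  131.33] Fjig [-3.6   1.63  1.99] open 0.071 grip 30.0 rpy [3.14 0.   0.12] turn units 0.00015640274436588543
shift units [0.02 0.01 0.01]
```

```bash
python3 -m inch '[[[0,0,0.006],0,1],[[0,0,0.006],0,1],[[0,0,0.006],0,1],[[0,0,0],0,1],[[0,0,0],0,1],[[0,0,0],0,1],[[0,0,0],0,1],[[0,0,0],0,1],[[0,0,0],0,1],[[0,0,0],0,1]]' && python3 n.py -105 0 131; python3 -c "
from h import *
print(env.state()['ft_force']); shot('top'); print(env.state()['ft_force'])"
```

```text
t: 16.6
eef_pos: [565.0, -48.7, 130.2]
tcp_rot: [3.142, 0.0, 0.121]
ft_force: [-0.6, -0.0, 1.4]
opening: 0.075
grip_force: 30.0
t 16.6 jigTCP [-104.65    1.08  130.25] Fjig [0.04 0.58 1.43] open 0.075 grip 30.0 rpy [3.14 0.   0.12] turn units 8.688446692928295e-05
shift units [ 0.02  0.01 -0.01]
[-0.58128285 -0.02670651  1.43166093]
[0.39278917 0.42713254 0.49294303]
```

```bash
python3 -m inch '[[[0,0,0.006],0,1],[[0,0,0.006],0,1],[[0,0,0.006],0,1],[[0,0,0.006],0,1],[[0,0,0.006],0,1],[[0,0,0.006],0,1],[[0,0,0],0,1],[[0,0,0],0,1],[[0,0,0],0,1],[[0,0,0],0,1]]' && python3 n.py -105 0 131; python3 -c "
from h import *
shot('top'); print(env.state()['ft_force'])"
```

```text
t: 17.9
eef_pos: [565.1, -48.8, 128.1]
tcp_rot: [3.141, -0.0, 0.121]
ft_force: [-1.0, -1.6, 1.0]
opening: 0.072
grip_force: 30.0
t 17.9 jigTCP [-104.78    1.06  128.1 ] Fjig [-1.46  1.17  1.  ] open 0.072 grip 30.0 rpy [ 3.14 -0.    0.12] turn units -0.000391152798507312
shift units [ 0.02  0.   -0.05]
[-0.23085422 -1.89366619  0.04858556]
```

```bash
python3 -m inch '[[[0,0,0.006],0,1],[[0,0,0.006],0,1],[[0,0,0.006],0,1],[[0,0,0.006],0,1],[[0,0,0.006],0,1],[[0,0,0.006],0,1],[[0,0,0],0,1],[[0,0,0],0,1],[[0,0,0],0,1],[[0,0,0],0,1]]' && python3 n.py -105 0 131; python3 -c "
from h import *
a=shot('scene'); print(env.state()['ft_force'])
for n in ('crossbar','lever_end'):print([(np.round(q['centre'],1),round(q['score'],2)) for q in eyes.spot_point(n,a)[:2]])
s=np.load('jig.npy');c,sn=np.cos(s[2]),np.sin(s[2]);R=np.array([[c,sn,0],[-sn,c,0],[0,0,1]])
for X in [(-105,0,140),(-105,39,140),(-105,39,136),(-105,39,132),(-105,39,144)]: print(X,proj(a,R.T@np.array(X)+[s[0],s[1],0]))
A=a['pixels'][185:235,195:245,::-1];cv2.imwrite('pics/s3c.png',cv2.resize(A,(600,600),interpolation=cv2.INTER_CUBIC))
"
```

```text
t: 19.2
eef_pos: [565.1, -48.7, 126.1]
tcp_rot: [3.142, -0.0, 0.121]
ft_force: [-2.3, 0.6, 5.9]
opening: 0.074
grip_force: 30.0
t 19.2 jigTCP [-104.66    1.02  126.13] Fjig [0.84 2.25 5.94] open 0.074 grip 30.0 rpy [ 3.14 -0.    0.12] turn units 0.0004976798077840239
shift units [ 0.02  0.01 -0.08]
[-2.46968619  0.20485167  4.94819704]
[(array([199.2, 222.6]), 0.46)]
[(array([189.8, 254.1]), 0.75)]
(-105, 0, 140) [[198.30225053 223.15579603]]
(-105, 39, 140) [[188.85166588 229.87503275]]
(-105, 39, 136) [[189.79009928 229.96230212]]
(-105, 39, 132) [[190.72379466 230.04914186]]
(-105, 39, 144) [[187.90845953 229.78733065]]
```

View pics/s3c.png

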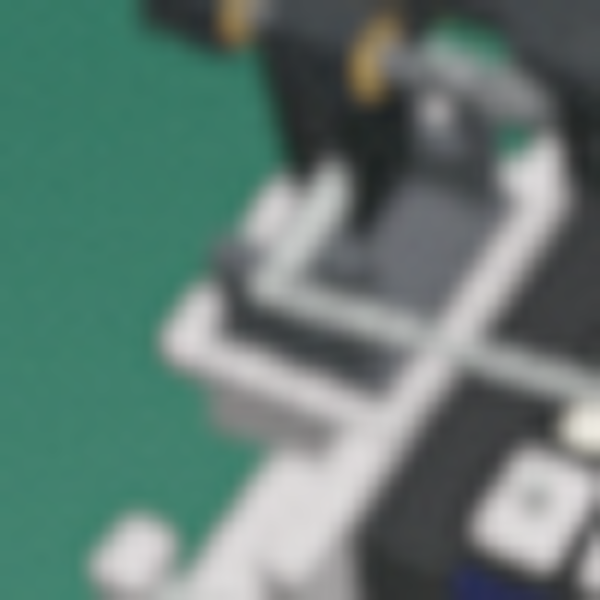

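The picture shows the bar lying on the rear stops (leg corner at crop (265,290)), and Fz of about 5 N confirms contact. The bar is therefore at TCP z + 14. I slide +x with a light load until the support drops away.

```bash
python3 -m inch '[[[0,0,-0.003],0,1],[[0,-0.006,0],0,1],[[0,-0.006,0],0,1],[[0,-0.006,0],0,1],[[0,-0.006,0],0,1],[[0,-0.006,0],0,1],[[0,-0.006,0],0,1],[[0,0,0],0,1],[[0,0,0],0,1],[[0,0,0],0,1]]' && python3 n.py -105 0 131; python3 -c "
from h import *
shot('top'); print(env.state()['ft_force'])"
```

```text
t: 20.6
eef_pos: [565.1, -47.5, 126.2]
tcp_rot: [3.14, -0.001, 0.121]
ft_force: [-0.5, -7.4, 4.2]
opening: 0.073
grip_force: 30.0
t 20.6 jigTCP [-103.49    0.89  126.2 ] Fjig [-7.32  1.39  4.19] open 0.073 grip 30.0 rpy [ 3.14 -0.    0.12] turn units 0.0009587961109448348
shift units [ 0.01  0.03 -0.08]
[-1.77702879 -8.11844515  3.61217322]
```

```bash
python3 -m inch '[[[0,0,0],0,1],[[0,-0.005,0],0,1],[[0,-0.005,0],0,1],[[0,-0.005,0],0,1],[[0,0,0],0,1],[[0,0,0],0,1],[[0,0,0],0,1],[[0,0,0],0,1],[[0,0,0],0,1],[[0,0,0],0,1]]' && python3 n.py -105 0 131; python3 -c "
from h import *
shot('top'); print(env.state()['ft_force'])"
```

```text
t: 21.9
eef_pos: [564.9, -46.5, 126.1]
tcp_rot: [3.14, -0.0, 0.121]
ft_force: [-1.6, -7.4, 3.2]
opening: 0.077
grip_force: 30.0
t 21.9 jigTCP [-102.47    0.92  126.14] Fjig [-7.13  2.46  3.2 ] open 0.077 grip 30.0 rpy [ 3.14 -0.    0.12] turn units 0.0007232309866197202
shift units [ 0.02  0.04 -0.08]
[-1.42661538 -5.70391869  3.63192044]
```

```bash
python3 -m inch '[[[0,-0.006,0],0,1],[[0,-0.006,0],0,1],[[0,-0.006,0],0,1],[[0,-0.006,0],0,1],[[0,-0.006,0],0,1],[[0,-0.006,0],0,1],[[0,0,0],0,1],[[0,0,0],0,1],[[0,0,0],0,1],[[0,0,0],0,1]]' && python3 n.py -105 0 131; python3 -c "
from h import *
shot('top'); print(env.state()['ft_force'])"
```

```text
t: 23.2
eef_pos: [564.5, -43.6, 126.1]
tcp_rot: [3.141, -0.0, 0.121]
ft_force: [-0.7, -5.4, 0.4]
opening: 0.073
grip_force: 30.0
t 23.2 jigTCP [-99.54   1.03 126.09] Fjig [-5.28  1.37  0.43] open 0.073 grip 30.0 rpy [ 3.14 -0.    0.12] turn units 0.000375387428957777
shift units [ 0.02  0.09 -0.08]
[ 0.03598488 -4.85084395  0.20689753]
```

```bash
python3 -m inch '[[[0,-0.006,0],0,1],[[0,-0.006,0],0,1],[[0,-0.006,0],0,1],[[0,0,0.006],0,1],[[0,0,0.006],0,1],[[0,0,0],0,1],[[0,0,0],0,1],[[0,0,0],0,1],[[0,0,0],0,1],[[0,0,0],0,1]]' && python3 n.py -105 0 131; python3 -c "
from h import *
shot('top'); print(env.state()['ft_force'])"
```

```text
t: 24.5
eef_pos: [564.3, -42.4, 125.4]
tcp_rot: [-3.142, 0.0, 0.121]
ft_force: [-1.0, -1.4, -0.1]
opening: 0.077
grip_force: 30.0
t 24.5 jigTCP [-98.29   1.08 125.38] Fjig [-1.24  1.12 -0.08] open 0.077 grip 30.0 rpy [-3.14  0.    0.12] turn units 0.0002502392337495873
shift units [ 0.02  0.11 -0.09]
[-0.18002696 -1.60472523 -1.29899316]
```

```bash
python3 -m inch '[[[0,-0.006,0],0,1],[[0,-0.006,0],0,1],[[0,-0.005,0],0,1],[[0,0,0.006],0,1],[[0,0,0.006],0,1],[[0,0,0.004],0,1],[[0,0,0],0,1],[[0,0,0],0,1],[[0,0,0],0,1],[[0,0,0],0,1]]' && python3 n.py -105 0 131; python3 -c "
from h import *
shot('top'); print(env.state()['ft_force'])"
```

```text
t: 25.8
eef_pos: [564.2, -41.4, 124.5]
tcp_rot: [3.141, -0.0, 0.121]
ft_force: [-0.6, -3.9, -0.1]
opening: 0.076
grip_force: 30.0
t 25.8 jigTCP [-97.37   1.04 124.45] Fjig [-3.78  1.09 -0.08] open 0.076 grip 30.0 rpy [ 3.14 -0.    0.12] turn units 9.177520611995823e-05
shift units [ 0.02  0.13 -0.11]
[-0.14169951 -4.82062644  0.54287915]
```

```bash
python3 -m inch '[[[0,0,0.006],0,1],[[0,0,0.006],0,1],[[0,0,0.006],0,1],[[0,0,0.006],0,1],[[0,0,0],0,1],[[0,0,0],0,1],[[0,0,0],0,1],[[0,0,0],0,1],[[0,0,0],0,1],[[0,0,0],0,1]]' && python3 n.py -105 0 131; python3 -c "
from h import *
shot('top'); print(env.state()['ft_force'])"
```

```text
t: 27.1
eef_pos: [564.1, -41.4, 123.0]
tcp_rot: [-3.142, 0.0, 0.121]
ft_force: [-0.9, 1.2, 0.1]
opening: 0.073
grip_force: 30.0
t 27.1 jigTCP [-97.27   1.09 122.97] Fjig [1.26 0.74 0.1 ] open 0.073 grip 30.0 rpy [-3.14  0.    0.12] turn units 0.00046136970199031537
shift units [ 0.02  0.13 -0.13]
[0.3984337  1.36850795 0.64740058]
```

```bash
python3 -m inch '[[[0,0,0.006],0,1],[[0,0,0.006],0,1],[[0,0,0.006],0,1],[[0,0,0.006],0,1],[[0,0,0.006],0,1],[[0,0,0.006],0,1],[[0,0,0],0,1],[[0,0,0],0,1],[[0,0,0],0,1],[[0,0,0],0,1]]' && python3 n.py -105 0 131; python3 -c "
from h import *
shot('top'); print(env.state()['ft_force'])"
```

```text
t: 28.4
eef_pos: [564.2, -41.4, 120.8]
tcp_rot: [3.142, -0.0, 0.121]
ft_force: [-1.5, 2.3, 0.3]
opening: 0.077
grip_force: 30.0
t 28.4 jigTCP [-97.37   1.04 120.85] Fjig [2.5  1.19 0.27] open 0.077 grip 30.0 rpy [ 3.14 -0.    0.12] turn units -0.0004267653024441159
shift units [ 0.02  0.13 -0.17]
[-1.11709848  2.9181884   1.86382114]
```

```bash
python3 -m inch '[[[0,0,0.008],0,1],[[0,0,0.008],0,1],[[0,0,0.008],0,1],[[0,0,0.008],0,1],[[0,0,0.008],0,1],[[0,0,0.008],0,1],[[0,0,0.008],0,1],[[0,0,0],0,1],[[0,0,0],0,1],[[0,0,0],0,1]]' && python3 n.py -105 0 131; python3 -c "
from h import *
shot('top'); print(env.state()['ft_force'])"
```

```text
t: 29.7
eef_pos: [564.2, -41.5, 117.5]
tcp_rot: [3.141, -0.0, 0.121]
ft_force: [-2.0, 3.4, 0.1]
opening: 0.072
grip_force: 30.0
t 29.7 jigTCP [-97.43   1.07 117.51] Fjig [3.59 1.62 0.14] open 0.072 grip 30.0 rpy [ 3.14 -0.    0.12] turn units -0.00041413930287117416
shift units [ 0.02  0.13 -0.22]
[-2.26988336  2.84347527  0.13420846]
```

```bash
python3 -m inch '[[[0,0,0.007],0,1],[[0,0,0.006],0,1],[[0,0,0],0,1],[[0,-0.008,0],0,1],[[0,-0.008,0],0,1],[[0,-0.008,0],0,1],[[0,-0.008,0],0,1],[[0,-0.008,0],0,1],[[0,0,0],0,1],[[0,0,0],0,1]]' && python3 n.py -105 0 131; python3 -c "
from h import *
shot('top'); print(env.state()['ft_force'])"
```

```text
t: 31.0
eef_pos: [564.0, -39.5, 116.7]
tcp_rot: [3.141, -0.0, 0.121]
ft_force: [-1.1, -5.4, -0.3]
opening: 0.076
grip_force: 30.0
t 31.0 jigTCP [-95.37   0.98 116.73] Fjig [-5.21  1.71 -0.3 ] open 0.076 grip 30.0 rpy [ 3.14 -0.    0.12] turn units -0.0005650061986618868
shift units [ 0.02  0.16 -0.24]
[-0.8743915  -4.8473204   0.01800219]
```

```bash
python3 -m inch '[[[0,-0.006,0],0,1],[[0,-0.006,0],0,1],[[0,-0.006,0],0,1],[[0,-0.006,0],0,1],[[0,-0.006,0],0,1],[[0,0,0],0,1],[[0,0,0],0,1],[[0,0,0],0,1],[[0,0,0],0,1],[[0,0,0],0,1]]' && python3 n.py -105 0 131; python3 -c "
from h import *
shot('top'); print(env.state()['ft_force'])"
```

```text
t: 32.3
eef_pos: [563.6, -37.3, 116.7]
tcp_rot: [3.142, -0.0, 0.121]
ft_force: [-0.3, -2.4, 0.3]
opening: 0.072
grip_force: 30.0
t 32.3 jigTCP [-93.15   1.06 116.71] Fjig [-2.38  0.58  0.26] open 0.072 grip 30.0 rpy [ 3.14 -0.    0.12] turn units -0.00025408211912224883
shift units [ 0.02  0.2  -0.24]
[-1.06609424 -1.63965905 -0.17190562]
```

```bash
python3 -m inch '[[[0,-0.005,0],0,1],[[0,-0.005,0],0,1],[[0,0,0],0,1],[[0,0,0],0,0.5],[[0,0,0],0,0.5],[[0,0,0],0,0.5],[[0,0,-0.1],0,0.5],[[0,0,-0.4],0,0.5],[[0,0,-0.5],0,0.5],[[0,0,-0.5],0,0.5]]' && python3 n.py -14 0 200; python3 -c "
from h import *
a=shot('scene')
for n in ('lever_end','pivot','crossbar'):print([(np.round(q['centre'],1),round(q['score'],2)) for q in eyes.spot_point(n,a)[:2]])
s=np.load('jig.npy');c,sn=np.cos(s[2]),np.sin(s[2]);R=np.array([[c,sn,0],[-sn,c,0],[0,0,1]])
for L in (1.4,1.5,1.6,1.7,1.8): print(L,proj(a,R.T@np.array([30+88*np.cos(L),0,134+88*np.sin(L)])+[s[0],s[1],0]))
A=a['pixels'][160:250,195:285,::-1];cv2.imwrite('pics/s4c.png',cv2.resize(A,(600,600),interpolation=cv2.INTER_CUBIC))
"
```

```text
t: 33.6
eef_pos: [563.5, -36.6, 208.0]
tcp_rot: [3.142, -0.0, 0.121]
ft_force: [-0.3, 0.0, -0.2]
opening: 0.246
grip_force: 0.0
t 33.6 jigTCP [-92.49   1.09 208.03] Fjig [ 0.08  0.31 -0.17] open 0.246 grip 0.0 rpy [ 3.14 -0.    0.12] turn units -1.817635736784933e-05
shift units [ 0.02 -1.31  0.13]
[(array([192.9, 268.9]), 0.84)]
[(array([216.4, 268.3]), 0.64)]
[(array([199.8, 226.4]), 0.46)]
1.4 [[197.01123024 272.64205333]]
1.5 [[195.60961108 269.51041827]]
1.6 [[194.43203177 266.36598106]]
1.7 [[193.49086913 263.24608769]]
1.8 [[192.79509033 260.18718538]]
```

View pics/s4c.png

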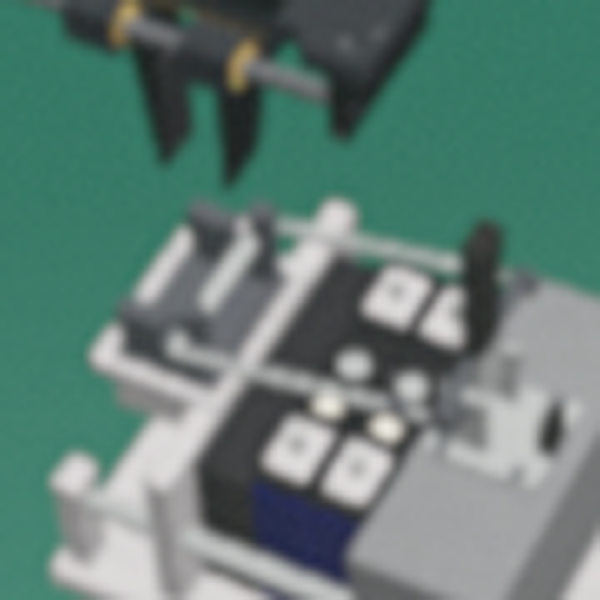

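The bar sits between the horns and the rear stops (crop (225,265)). The lever is near upright at about 1.55 rad, with its end at crop (490,235). I close the fingers and move to the lever's -x side.

```bash
python3 -m inch '[[[0.02,-0.3,0.05],0,1],[[0,-0.4,0.04],0,1],[[0,-0.4,0],0,1],[[0,-0.2,0],0,1],[[0,-0.1,0],0,1],[[0,-0.1,0],0,1],[[0,-0.05,0],0,1],[[0,-0.05,0],0,1],[[0,-0.05,0],0,1],[[0,0,0],0,1]]' && python3 n.py 10 0 204
python3 - <<'E'
import numpy as np
pl=None
for L in [1.55,1.4,1.2,1.0,.8,.6,.4,.3,.2,.1,.05,0]:
    P=np.array([30+70*np.cos(L)-6*np.sin(L)-12,134+70*np.sin(L)+6*np.cos(L)])
    print(L,P.round(1),'' if pl is None else ((P-pl)/60*[-1,-1]).round(3)); pl=P
E
```

```text
t: 35.05
eef_pos: [552.8, 61.8, 201.3]
tcp_rot: [3.141, -0.0, 0.121]
ft_force: [0.3, 0.8, 0.5]
opening: 0.007
grip_force: 0.0
t 35.05 jigTCP [  6.48  -0.15 201.31] Fjig [ 0.72 -0.39  0.51] open 0.007 grip 0.0 rpy [ 3.14 -0.    0.12] turn units 0.0006234545858161694
shift units [-0.   -0.06 -0.04]
1.55 [ 13.5 204.1] 
1.4 [ 24. 204.] [-0.175  0.002]
1.2 [ 37.8 201.4] [-0.23   0.043]
1.0 [ 50.8 196.1] [-0.217  0.088]
0.8 [ 62.5 188.4] [-0.195  0.129]
0.6 [ 72.4 178.5] [-0.165  0.165]
0.4 [ 80.1 166.8] [-0.129  0.195]
0.3 [ 83.1 160.4] [-0.049  0.106]
0.2 [ 85.4 153.8] [-0.039  0.111]
0.1 [ 87.1 147. ] [-0.027  0.114]
0.05 [ 87.6 143.5] [-0.009  0.058]
0 [ 88. 140.] [-0.006  0.058]
```

```bash
python3 -m inch '[[[0,-0.06,-0.02],0,1],[[0,-0.06,-0.02],0,1],[[0,-0.065,0],0,1],[[0,-0.065,0],0,1],[[0,-0.065,0],0,1],[[0,-0.065,0.01],0,1],[[0,-0.07,0.01],0,1],[[0,-0.07,0.015],0,1],[[0,0,0],0,1],[[0,0,0],0,1]]' && python3 n.py 50.8 0 196.1
```

```text
t: 36.3
eef_pos: [549.2, 92.8, 201.8]
tcp_rot: [3.141, -0.001, 0.121]
ft_force: [-0.6, -3.8, 5.2]
opening: 0.003
grip_force: 2.5
t 36.3 jigTCP [ 37.75  -0.33 201.83] Fjig [-3.73  1.03  5.24] open 0.003 grip 2.5 rpy [ 3.14 -0.    0.12] turn units 0.0011858709699880431
shift units [-0.01 -0.22  0.1 ]
```

```bash
python3 -m inch '[[[0,-0.11,0.04],0,1],[[0,-0.11,0.05],0,1],[[0,-0.1,0.06],0,1],[[0,-0.095,0.065],0,1],[[0,0,0],0,1],[[0,0,0],0,1],[[0,0,0],0,1],[[0,0,0],0,1],[[0,0,0],0,1],[[0,0,0],0,1]]' && python3 n.py 72.4 0 178.5; python3 -c "
from h import *
a=shot('scene')
A=a['pixels'][160:250,195:285,::-1];cv2.imwrite('pics/s5c.png',cv2.resize(A,(600,600),interpolation=cv2.INTER_CUBIC))
"
```

```text
t: 37.55
eef_pos: [546.5, 117.9, 189.4]
tcp_rot: [-3.141, -0.002, 0.121]
ft_force: [0.2, -1.5, 9.1]
opening: 0.006
grip_force: 3.4
t 37.55 jigTCP [ 62.94  -0.72 189.43] Fjig [-1.56 -0.03  9.11] open 0.006 grip 3.4 rpy [-3.14 -0.    0.12] turn units -0.0003299046759233966
shift units [-0.01 -0.16  0.18]
```

View pics/s5c.png

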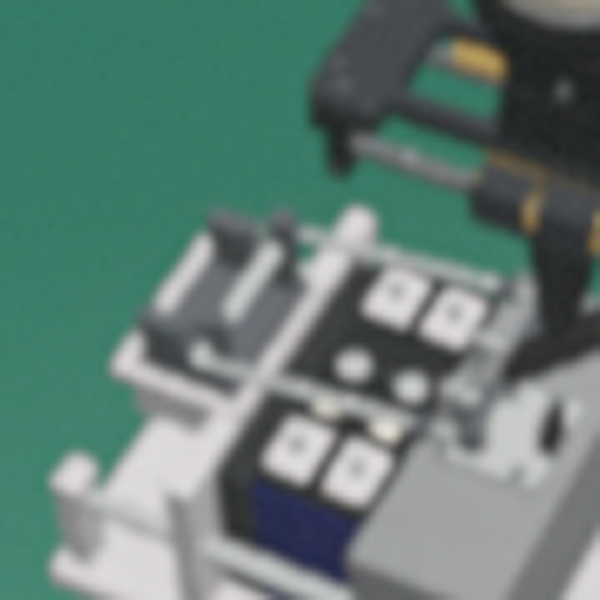

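The plate is drawn in and the bar is still held in the claws (crop (250,280)). The lever is at about 0.75 rad at 9 N, so I carry on.

```bash
python3 -m inch '[[[0,-0.08,0.08],0,1],[[0,-0.075,0.09],0,1],[[0,-0.065,0.1],0,1],[[0,-0.06,0.1],0,1],[[0,0,0],0,1],[[0,0,0],0,1],[[0,0,0],0,1],[[0,0,0],0,1],[[0,0,0],0,1],[[0,0,0],0,1]]' && python3 n.py 83.1 0 160.4
```

```text
t: 38.85
eef_pos: [544.0, 134.1, 166.5]
tcp_rot: [3.142, -0.0, 0.121]
ft_force: [0.9, 0.5, 3.9]
opening: 0.004
grip_force: 1.6
t 38.85 jigTCP [ 79.3   -0.15 166.52] Fjig [ 0.36 -0.96  3.9 ] open 0.004 grip 1.6 rpy [ 3.14 -0.    0.12] turn units -0.0010708595596928907
shift units [-0.   -0.06  0.1 ]
```

```bash
python3 -m inch '[[[0,-0.03,0.06],0,1],[[0,-0.03,0.06],0,1],[[0,-0.025,0.06],0,1],[[0,-0.02,0.05],0,1],[[0,-0.02,0.05],0,1],[[0,-0.01,0.045],0,1],[[0,0,0],0,1],[[0,0,0],0,1],[[0,0,0],0,1],[[0,0,0],0,1]]' && python3 n.py 88 0 140;python3 -c "
from h import *
shot('top');print(env.state()['ft_force'])"
```

```text
t: 40.1
eef_pos: [543.0, 142.1, 147.0]
tcp_rot: [3.141, -0.0, 0.121]
ft_force: [0.1, 0.2, 0.1]
opening: 0.01
grip_force: 0.0
t 40.1 jigTCP [ 87.41  -0.15 147.05] Fjig [ 0.15 -0.08  0.15] open 0.01 grip 0.0 rpy [ 3.14 -0.    0.12] turn units 0.0003960552137126895
shift units [-0.   -0.01  0.12]
[-0.26116497  0.02216678 -0.45946838]
```

Near dead centre, with no force left. I press on in small steps to the stop.

```bash
python3 -m inch '[[[0,0,0.015],0,1],[[0,0,0.015],0,1],[[0,0,0.015],0,1],[[0,0,0.015],0,1],[[0,0,0.01],0,1],[[0,0,0.01],0,1],[[0,0,0.01],0,1],[[0,0,0],0,1],[[0,0,0],0,1],[[0,0,0],0,1]]' && python3 n.py 88 0 140;python3 -c "
from h import *
a=shot('scene');print(env.state()['ft_force'])
s=np.load('jig.npy');c,sn=np.cos(s[2]),np.sin(s[2]);R=np.array([[c,sn,0],[-sn,c,0],[0,0,1]])
for L in (0,.1,.2): print(L,proj(a,R.T@np.array([30+88*np.cos(L),0,134+88*np.sin(L)])+[s[0],s[1],0]))
print([(np.round(q['centre'],1),round(q['score'],2)) for q in eyes.spot_point('lever_end',a)[:2]])
A=a['pixels'][170:260,215:305,::-1];cv2.imwrite('pics/s6c.png',cv2.resize(A,(600,600),interpolation=cv2.INTER_CUBIC))"
```

```text
t: 41.4
eef_pos: [543.0, 142.1, 141.6]
tcp_rot: [3.141, -0.0, 0.121]
ft_force: [1.2, -0.3, 0.6]
opening: 0.003
grip_force: 0.0
t 41.4 jigTCP [ 87.4   -0.16 141.59] Fjig [-0.47 -1.13  0.58] open 0.003 grip 0.0 rpy [ 3.14 -0.    0.12] turn units 4.5547267184172617e-05
shift units [-0.   -0.01  0.03]
[ 0.60248088 -0.67334236  0.65704823]
0 [[227.5791505  297.38544023]]
0.1 [[225.51637375 297.43094329]]
0.2 [[223.33297826 297.16323666]]
[(array([224.4, 300.3]), 0.95)]
```

View pics/s6c.png

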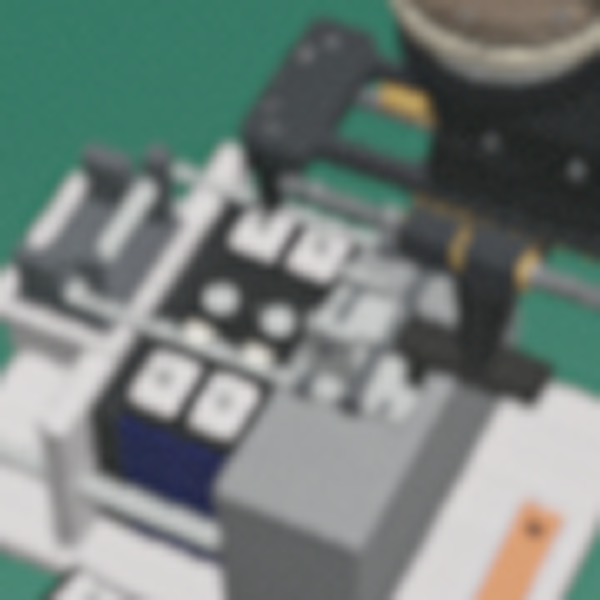

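The lever lies nearly level under the fingertip (end at crop (540,380)). I continue until I feel the stop.

```bash
python3 -m inch '[[[0,0,0.006],0,1],[[0,0,0.006],0,1],[[0,0,0.006],0,1],[[0,0,0.006],0,1],[[0,0,0],0,1],[[0,0,0],0,1],[[0,0,0],0,1],[[0,0,0],0,1],[[0,0,0],0,1],[[0,0,0],0,1]]' && python3 n.py 88 0 140;python3 -c "
from h import *
shot('top');print(env.state()['ft_force'])"
```

```text
t: 42.75
eef_pos: [543.0, 142.1, 140.3]
tcp_rot: [3.141, -0.0, 0.121]
ft_force: [-1.0, -0.5, 5.0]
opening: 0.004
grip_force: 2.6
t 42.75 jigTCP [ 87.39  -0.18 140.27] Fjig [-0.38  1.1   5.01] open 0.004 grip 2.6 rpy [ 3.14 -0.    0.12] turn units -0.00020346789804389563
shift units [-0.   -0.01  0.  ]
[-1.30886737 -0.2370852   4.47345189]
```

Contact at z of about 140.3, where home is expected. One slightly firmer nudge should confirm the stop.

```bash
python3 -m inch '[[[0,0,0.005],0,1],[[0,0,0.004],0,1],[[0,0,0],0,1],[[0,0,0],0,1],[[0,0,0],0,1],[[0,0,0],0,1],[[0,0,0],0,1],[[0,0,0],0,1],[[0,0,0],0,1],[[0,0,0],0,1]]' && python3 n.py 88 0 140;python3 -c "
from h import *
shot('top');print(env.state()['ft_force'])"
```

```text
t: 44.05
eef_pos: [543.1, 142.1, 140.2]
tcp_rot: [3.141, -0.001, 0.121]
ft_force: [-3.1, -0.9, 10.5]
opening: 0.001
grip_force: 5.2
t 44.05 jigTCP [ 87.42  -0.21 140.2 ] Fjig [-0.56  3.2  10.51] open 0.001 grip 5.2 rpy [ 3.14 -0.    0.12] turn units 0.0008515019580670411
shift units [-0.   -0.01  0.  ]
[-3.01687577 -0.66986045 10.3324273 ]
```

The stop is firm: 0.07 mm of motion for another 5.5 N. I let go and look.

```bash
python3 -m inch '[[[0,0,-0.05],0,1],[[0,0,-0.2],0,1],[[0,0,-0.5],0,1],[[0,0,-0.5],0,1],[[0,0,-0.5],0,1],[[0,0,-0.5],0,1],[[0,0,0],0,1],[[0,0,0],0,1],[[0,0,0],0,1],[[0,0,0],0,1]]' && python3 n.py 88 0 140;python3 -c "
from h import *
a=shot('scene')
A=a['pixels'][165:265,205:305,::-1];cv2.imwrite('pics/s7c.png',cv2.resize(A,(600,600),interpolation=cv2.INTER_CUBIC))"
```

```text
t: 45.35
eef_pos: [542.8, 142.1, 273.9]
tcp_rot: [3.141, 0.001, 0.121]
ft_force: [0.3, 0.1, 0.3]
opening: 0.005
grip_force: 0.0
t 45.35 jigTCP [ 87.41   0.01 273.89] Fjig [ 0.11 -0.33  0.28] open 0.005 grip 0.0 rpy [3.14 0.   0.12] turn units 0.00024357886028694963
shift units [ 0.   -0.01  2.23]
```

View pics/s7c.png

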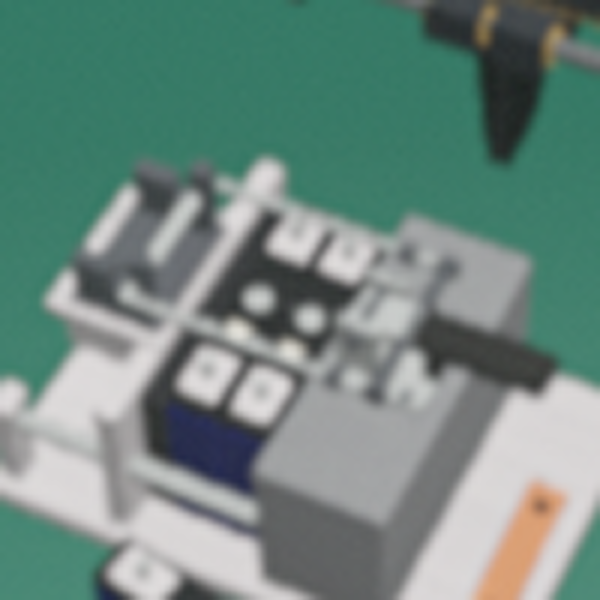

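The lever lies home (end at crop (545,370)), the bar is hooked under the claws (crop (185,235)), and the gripper is clear. I hand the job in.

```bash
python3 -c "
from cell import env
print(env.job_done())"
```

```text
the job is handed in; nothing more can be done
None
```

The U-bolt is hooked over the keeper and the lever is pressed home on its stop, with about 10 N read at the last press; the arm is clear, the bystanders were not touched, and the job was handed in at about 45 s (the result was not reported back).

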